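Shut the order cage on the packing bench

TASK

Two small wire cages stand open on the packing bench. The order in the cage with the blue door is complete: push the blue door fully shut until it snaps home on its catch and stays shut by itself, without slamming it. Leave the yellow door standing open as it is.

Things in the scene. Friction and masses are not known exactly. Their poses are not given: they have to be found in the camera images.
- blue_door (a joint): Opening of the blue door, rad: 0 shut and seated, grows as its free edge swings out of the cage towards the robot; starts at 0.6 to 1.1. Upright hinge, on the left seen from in front; light friction, so it stays where left. Below about 0.12 a sprung roller catch resists with about 5 N at blue_push and pushes a door let go there open again; below about 0.05 it draws the door home onto a hard stop at 0.
- blue_push (a point): Point on the outer face of the blue sheet-steel door (220 wide, 14 thick, top 165 above the table, bottom 5): 125 above the table, 50 from the free edge. Axes turn with the door: x goes through it into the cage (push this way), y along it to the hinge, z up. The face is flat but for a black knob 14 across, standing out 20, 45 above the table and 40 from the free edge.
- blue_hinge (a point): Point on the blue door's fixed hinge axis, 125 above the table, at the hinge end of its inner face. In its axes (as blue_push's) blue_push lies 14 towards -x, 170 towards -y. The cage, fixed to the table, is steel mesh, 200 deep, 220 wide, 170 high, behind the shut door. Nothing stands in the door's path.
- yellow_push (a point): The same point on the yellow door of the other, otherwise equal cage, also open and hinged on the left. The cages swap places between starts, 320 to 520 apart side by side; each has a 50 x 90 plate of its door's colour on its mesh roof. This door is to be left alone.

How it is judged:
By the outcome, as a careful person would: the job done as asked, in the order asked, and still so for the second after the job is handed in, with the robot touching nothing.
It also fails if it takes over 35 s, if anything falls off the work surface, if the arm or the gripper's body presses on something with over 40 N, if the wrist force passes 120 N, or if a joint passes its speed limit or range.

ROBOT

A 6-joint arm with a two-finger parallel gripper is mounted at the origin on the work surface. World frame = base frame: x ahead of the robot, y to its left, z up, the work surface at z = 0. Lengths are in m, angles in rad, forces in N, time in s.
With the tool pointing down it reaches from about 0.425 to 0.95 m from the base axis. Payload 14.7 kg.
Tool frame: the origin (TCP) lies midway between the tips of the shut fingers; the grasp point (between the pads) lies 19 mm behind it; z points along the fingers, y is the line along which they close (so a half turn about z gives the same grasp; the last joint's range is limited). The gripper opens to 85 mm and grips with 20 to 120 N. Pads are 22 mm wide; open, the fingers measure 114 mm over their backs; the gripper's body (76 mm by 85 mm) begins 54 mm behind the grasp point. The pads swing forward as they close: fully open they stand 13 mm farther back than shut.
Start: joints at [-1.181, 0.48, 1.596, -0, 1.065, -0.047], TCP at [0.275, -0.589, 0.231] pointing down, gripper open.
Joint ranges: [-2.75, 2.75], [-0.82, 2.05], [0.23, 2.67], [-1.56, 4.7], [0.09, 2.69], [-2.92, 2.92]. Speed limits (rad/s): [1.89, 1.89, 2.39, 3.01, 3.01, 3.01].

INTERFACE

Orientations are given as a rotation vector (axis times angle).
In Python, from cell import bot, viewer, order gives the robot as it stands.
- The arm moves only by the shell command python3 -m pendant 'ROWS' [OPENING] [FORCE]. ROWS is JSON, a list of rows, each a list of 2 entries, a list of its own where there are three numbers: the shift along the tool's x, y, z in m, then the turn about the tool's z in degrees. In form: [[[dx, dy, dz], twist], ...]. A call has 1 to 20 rows; each row is the pose to reach, as a shift and turn from the pose commanded when the call began, along the tool's axes at that moment; what a row does not reach only later rows make up. A row lasts 1/10 s, in which the tool goes at most 50 mm and 8.59 degrees, less where a joint would pass 70% of its speed; a pose out of reach is approached as far as the arm can. A call with a gripper value outside its range is refused whole. OPENING is the opening, from 0 (shut) to 1 (fully open), set as the call begins (- or left out, the last holds). The fingers move at their own pace and stop on an object; FORCE is the grip in N (left out, the last holds). Time passes only in rows, so rows that repeat a pose let the fingers close. It gives the time, the measured TCP pose, the force, the opening and the grip force at its end, in the units of the state.
- bot.get_obs(): the state, without advancing time (a new reading comes with each control period).
- viewer.get_image(name): name is "scene" or "top" or "wrist"; returns the picture (420x560x3 uint8, red, green, blue); there is no depth.
- viewer.get_calibration(name): a dict with "mtx" (3x3 intrinsics, pixels), "dist_coeffs" ([k1, k2, p1, p2, k3] as OpenCV has them; the pictures are not rectified), "R" (3x3) and "t" (3): a world point X has camera coordinates R X + t; the wrist camera has in their place "tool_from_camera" (4x4, takes a point from camera to tool coordinates, whose origin is the TCP and whose axes are the flange's). Camera axes: x right, y down, z forward; pixel columns grow to the right and rows downward; lengths in m; the calibration is good to about 2 mm. A picture is of the moment at which its call begins: read the wrist's pose just before it. get_calibration takes no time and is no camera call.
- order.close_job(): hands the job in; it is judged then, once.
The state is a dict: "t": time; "joint_positions": joint angles; "joint_vel": joint speeds; "effort": joint torques, N m; "tool_pos": TCP position; "tool_rot": TCP orientation; "ft_force": force on the tool from outside, world axes, zero at the start; "ft_torque": the same for the moment, N m; "opening": finger opening in m; "gripper_force": force on a finger pad.
Only numpy, scipy, OpenCV 4.12 (cv2) and the standard library are available. Lean on these libraries where they do the work, as an engineer would, in place of code of your own. Each camera call takes 0.05 s, during which the arm holds its last target. There are 200 camera calls.

## Working session

There is one attempt and no reset: what is moved stays moved. The work goes in short steps, Python scripts to look and compute and a shell command to move; the robot and the scene stay as the last step left them, time stands still between calls to the robot, and variables do not carry over. Pictures are saved under pics/ and viewed, at most 10 in all, crops included, and the job is handed in when it is done.

```bash
ls; mkdir -p pics; python3 - <<'E'
from cell import bot,viewer
import cv2,numpy as np
o=bot.get_obs();print(o['t'],o['tool_pos'],o['tool_rot'],o['opening'])
for n in("top","scene"):
    im=viewer.get_image(n);cv2.imwrite(f'pics/{n}0.png',im[:,:,::-1])
    c=viewer.get_calibration(n);print(n,c)
E
```

```text
pics
0.0 [ 0.27484532 -0.58859411  0.23067428] [-3.06581135e+00 -6.80416821e-01  3.07660960e-04] 0.08530757001505482
top {'mtx': array([[380.8345895 ,   0.        , 281.83585642],
       [  0.        , 380.8345895 , 208.06976115],
       [  0.        ,   0.        ,   1.        ]]), 'dist_coeffs': array([-0.0522058,  0.       ,  0.       ,  0.       ,  0.       ]), 'R': array([[ 0.01351675, -0.99986078,  0.00978347],
       [-0.98953337, -0.0147817 , -0.14354516],
       [ 0.1436698 , -0.00774081, -0.98959541]]), 't': array([-0.00445648,  0.58678432,  0.84483197])}
scene {'mtx': array([[435.96106051,   0.        , 278.73045331],
       [  0.        , 435.96106051, 210.24370419],
       [  0.        ,   0.        ,   1.        ]]), 'dist_coeffs': array([-0.11583009,  0.        ,  0.        ,  0.        ,  0.        ]), 'R': array([[ 0.11287942,  0.99353677,  0.01195488],
       [ 0.79054678, -0.08251535, -0.60681711],
       [-0.60190865,  0.07794805, -0.79475158]]), 't': array([-0.05055255, -0.40788865,  1.54104418])}
```

View pics/top0.png

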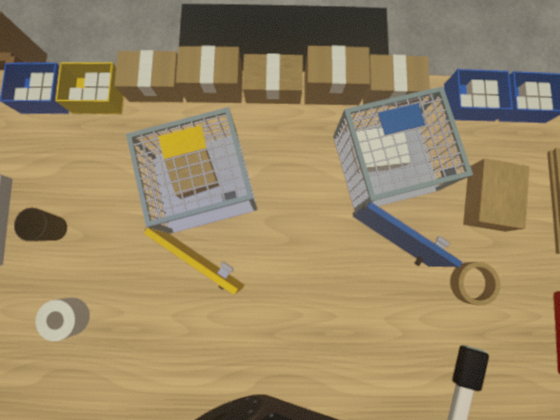

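View pics/scene0.png

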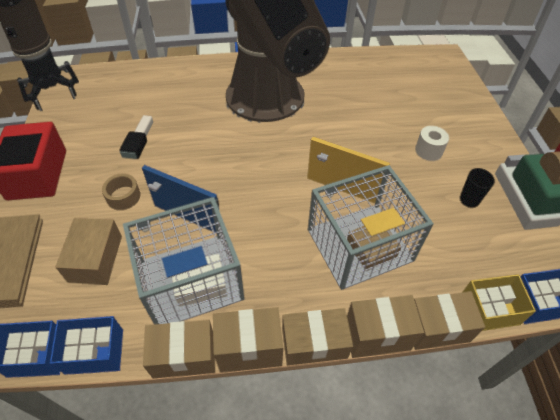

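The blue cage is at right in the top view. Its door runs from about (360,208) at the hinge to (458,264) at the free edge. I'll zoom in on it.

```bash
python3 - <<'E'
import cv2
im=cv2.imread('pics/top0.png')
cv2.imwrite('pics/crop1.png',cv2.resize(im[80:280,325:505],None,fx=3,fy=3,interpolation=cv2.INTER_CUBIC)[:600])
E
```

```text
(no output)
```

View pics/crop1.png

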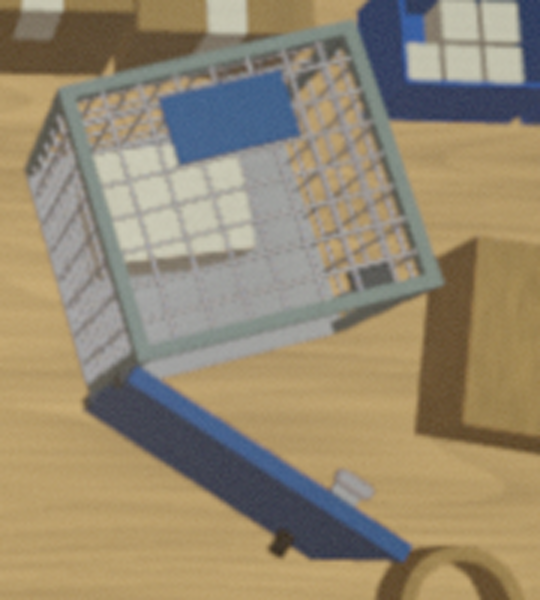

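The top edge of the blue door (z = 0.165) is the light strip in the crop, from (130,372) to (405,553). The outer face below it is darker. The cage roof corners are at (133,362), (443,283), (355,22) and (60,92).

```bash
cat > h.py <<'E'
import cv2,numpy as np
from cell import bot,viewer
from scipy.spatial.transform import Rotation as Ro
def ray(n,px,z):
    c=viewer.get_calibration(n)
    u=cv2.undistortPoints(np.array(px,float).reshape(-1,1,2),c['mtx'],c['dist_coeffs']).reshape(-1,2)
    C=-c['R'].T@c['t'];d=np.c_[u,np.ones(len(u))]@c['R']
    return C+d*((z-C[2])/d[:,2])[:,None]
def tooledge(im):
    hsv=cv2.cvtColor(im,cv2.COLOR_RGB2HSV)
    m=cv2.inRange(hsv,(100,120,105),(120,255,255));m[:200]=0;m[:,:345]=0;m[290:]=0;m[:,480:]=0
    return m
E
python3 - <<'E'
from h import *
im=cv2.imread('pics/top0.png')[:,:,::-1].copy()
m=tooledge(im);n,l,s,_=cv2.connectedComponentsWithStats(m)
k=1+np.argmax(s[1:,4]);print(s[k]);ys,xs=np.where(l==k)
W=ray('top',np.c_[xs,ys],.165)[:,:2]
r=cv2.minAreaRect(W.astype(np.float32)*1000);print(r,cv2.boxPoints(r))
v=cv2.fitLine(W.astype(np.float32),cv2.DIST_HUBER,0,.001,.001).ravel();print('line',v,np.degrees(np.arctan2(v[1],v[0])))
P=np.array([(133,362),(443,283),(355,22),(60,92)])/3+[325,80]
print('cage',ray('top',P,.17)[:,:2])
Q=np.array([(118,377),(392,558),(411,548),(140,368)])/3+[325,80]
print('door',ray('top',Q,.165)[:,:2])
print('yellow top',ray('top',[(148,231),(240,290)],.165)[:,:2])
o=bot.get_obs();print(Ro.from_rotvec(o['tool_rot']).as_matrix().round(3))
E
```

```text
[369 204  92  62 447]
((520.0979614257812, -261.46795654296875), (214.93646240234375, 9.6924409866333), 56.74681091308594) [[ 457.11618 -348.6815 ]
 [ 465.22153 -353.99625]
 [ 583.0797  -174.25443]
 [ 574.97437 -168.93967]]
line [ 0.5448631  0.838525   0.5172626 -0.2655595] 56.984688
cage [[ 0.58588986 -0.17048056]
 [ 0.64420264 -0.38650507]
 [ 0.83322082 -0.33555319]
 [ 0.77509305 -0.12382546]]
door [[ 0.5763596  -0.16133093]
 [ 0.4574563  -0.34330374]
 [ 0.46413672 -0.35661023]
 [ 0.58271383 -0.17635449]]
yellow top [[0.51881862 0.27097573]
 [0.40657205 0.08413017]]
[[ 0.906  0.423 -0.   ]
 [ 0.423 -0.906  0.001]
 [ 0.    -0.001 -1.   ]]
```

Blue door geometry:
- **Hinge:** about (0.583, -0.173).
- **Cage yaw:** 15°.
- **Opening:** about 0.84 rad.
- **blue_push:** about (0.479, -0.308), with the inward normal at -33°.

I'll shut the fingers and move high to a standoff 60 mm in front of the face, with tool x along the push.

```bash
python3 -m pendant '[[[0.02,-0.016,0],5],[[0.05,-0.04,0],10],[[0.08,-0.065,0],16],[[0.11,-0.09,0],23],[[0.14,-0.113,0],30],[[0.17,-0.138,0],37],[[0.2,-0.162,0],43],[[0.23,-0.186,0],49],[[0.255,-0.206,0],55],[[0.268,-0.217,0],58],[[0.271,-0.22,0],58],[[0.271,-0.22,0],58]]' 0 40
python3 - <<'E'
from h import *
o=bot.get_obs();print(o['tool_pos'],Ro.from_rotvec(o['tool_rot']).as_matrix().round(3),o['opening'],o['ft_force'])
cv2.imwrite('pics/top1.png',viewer.get_image('top')[:,:,::-1])
E
```

```text
t: 1.3
tool_pos: [0.4275, -0.2746, 0.2312]
tool_rot: [-3.014, 0.888, 0.0]
ft_force: [-0.3, -0.0, -0.3]
opening: -0.0001
gripper_force: 0.0
[ 0.42752445 -0.27463947  0.23119568] [[ 0.84  -0.542 -0.   ]
 [-0.542 -0.84   0.   ]
 [-0.     0.    -1.   ]] -8.730737593504729e-05 [-0.25717561 -0.03389677 -0.2758025 ]
```

View pics/top1.png

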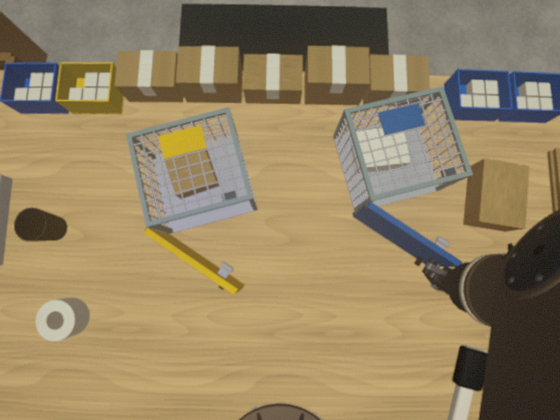

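The tool is over the robot side of the blue door, with its tips near (430,268). The door hasn't moved. I'll descend to z ≈ 0.14 and then creep in until it makes contact.

```bash
python3 -m pendant '[[[0,0,0.02],0],[[0,0,0.05],0],[[0,0,0.075],0],[[0,0,0.09],0],[[0.01,0,0.091],0],[[0.02,0,0.091],0],[[0.028,0,0.091],0],[[0.034,0,0.091],0],[[0.04,0,0.091],0],[[0.045,0,0.091],0],[[0.05,0,0.091],0],[[0.054,0,0.091],0]]'
```

```text
t: 2.55
tool_pos: [0.4731, -0.3045, 0.1404]
tool_rot: [3.012, -0.891, 0.0]
ft_force: [0.2, 0.0, 0.0]
opening: -0.0001
gripper_force: 0.0
```

It's at or near contact. I'll follow the hinge arc through about 36°, twisting to keep the tool square to the door.

```bash
python3 -m pendant '[[[0.003,0,0],-1],[[0.007,0.001,0],-2.3],[[0.012,0.001,0],-4],[[0.018,0.001,0],-6],[[0.024,0.001,0],-8],[[0.03,0.001,0],-10],[[0.036,0.001,0],-12],[[0.042,0,0],-14],[[0.048,-0.001,0],-16],[[0.054,-0.002,0],-18],[[0.06,-0.003,0],-20],[[0.066,-0.004,0],-22],[[0.071,-0.006,0],-24],[[0.077,-0.008,0],-26],[[0.083,-0.010,0],-28],[[0.088,-0.012,0],-30],[[0.093,-0.014,0],-32],[[0.097,-0.016,0],-33.5],[[0.099,-0.017,0],-34.3],[[0.1,-0.018,0],-34.5]]'
python3 - <<'E'
from h import *
o=bot.get_obs();print(o['tool_pos'],o['ft_force'])
im=viewer.get_image('top');cv2.imwrite('pics/top2.png',cv2.resize(im[80:280,325:525],None,fx=3,fy=3)[:,:,::-1])
E
```

```text
t: 4.55
tool_pos: [0.5666, -0.3437, 0.1402]
tool_rot: [3.141, 0.043, -0.0]
ft_force: [-1.1, -0.8, -0.7]
opening: -0.0
gripper_force: 0.2
[ 0.56662408 -0.34374621  0.140231  ] [-1.06762243 -0.82613666 -0.68175194]
```

View pics/top2.png

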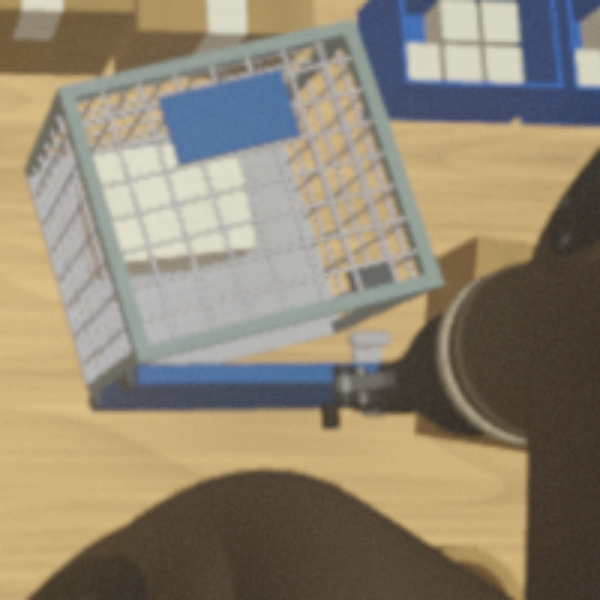

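The door is following the tool and is at about 0.24 rad. The tips are at (370,385) in the crop, on the outer face near the free edge. Next I'll go slowly into the catch zone.

```bash
python3 -m pendant '[[[0.002,0,0],-0.7],[[0.004,0,0],-1.4],[[0.006,0,0],-2],[[0.008,0.001,0],-2.7],[[0.01,0.001,0],-3.4],[[0.012,0.001,0],-4],[[0.014,0.001,0],-4.7],[[0.016,0.001,0],-5.4],[[0.018,0.001,0],-6],[[0.0195,0.001,0],-6.5],[[0.021,0.001,0],-7],[[0.0225,0.001,0],-7.5],[[0.024,0.001,0],-8]]'
```

```text
t: 5.9
tool_pos: [0.5901, -0.3441, 0.1402]
tool_rot: [-3.13, -0.262, 0.001]
ft_force: [-5.0, -1.6, 0.9]
opening: -0.0
gripper_force: 2.4
```

```bash
python3 -m pendant '[[[0.0012,0,0],-0.4],[[0.0024,0,0],-0.8],[[0.0036,0,0],-1.2],[[0.0048,0,0],-1.6],[[0.006,0,0],-2]]'
```

```text
t: 6.4
tool_pos: [0.5965, -0.343, 0.1403]
tool_rot: [-3.126, -0.316, -0.0]
ft_force: [-1.3, -1.4, 0.2]
opening: -0.0001
gripper_force: 0.9
```

```bash
python3 -m pendant '[[[0.001,0,0],-0.3],[[0.002,0,0],-0.6],[[0.003,0,0],-1],[[0.004,0,0],-1.3]]'
```

```text
t: 6.8
tool_pos: [0.6006, -0.3421, 0.1403]
tool_rot: [-3.122, -0.352, -0.0]
ft_force: [1.0, -0.1, -0.2]
opening: -0.0001
gripper_force: 0.0
```

```bash
python3 -m pendant '[[[0.001,0,0],-0.3],[[0.002,0,0],-0.6],[[0.003,0,0],-1],[[0.004,0,0],-1.3],[[0.004,0,0],-1.3]]'
```

```text
t: 7.3
tool_pos: [0.6044, -0.3414, 0.1403]
tool_rot: [3.118, 0.387, 0.0]
ft_force: [0.1, -0.4, 0.8]
opening: -0.0001
gripper_force: 0.0
```

The contact force has vanished, so the door has probably snapped home. I'll feel for the hard stop to confirm.

```bash
python3 -m pendant '[[[0.001,0,0],0],[[0.002,0,0],0],[[0.003,0,0],0],[[0.003,0,0],0]]'
```

```text
t: 7.7
tool_pos: [0.6062, -0.3408, 0.1403]
tool_rot: [-3.117, -0.386, 0.003]
ft_force: [-7.1, -1.9, 3.6]
opening: 0.0002
gripper_force: 3.9
```

It's against a stiff stop. I'll back off, lift and check.

```bash
python3 -m pendant '[[[-0.004,0,0],0],[[-0.012,0,0],0],[[-0.03,0,0],0],[[-0.055,0,0],0],[[-0.08,0,0],0],[[-0.1,0,0],0],[[-0.11,0,-0.01],0],[[-0.115,0,-0.04],0],[[-0.115,0.03,-0.08],0],[[-0.115,0.07,-0.1],0],[[-0.115,0.11,-0.1],0],[[-0.115,0.14,-0.1],0],[[-0.115,0.15,-0.1],0],[[-0.115,0.15,-0.1],0]]'
python3 - <<'E'
from h import *
im=viewer.get_image('top');cv2.imwrite('pics/top3.png',im[:,:,::-1])
cv2.imwrite('pics/top3c.png',cv2.resize(im[80:280,325:525],None,fx=3,fy=3)[:,:,::-1])
E
```

```text
t: 9.1
tool_pos: [0.5322, -0.515, 0.2402]
tool_rot: [-3.118, -0.385, -0.0]
ft_force: [-0.7, 1.3, -0.3]
opening: -0.0002
gripper_force: 0.0
```

View pics/top3c.png

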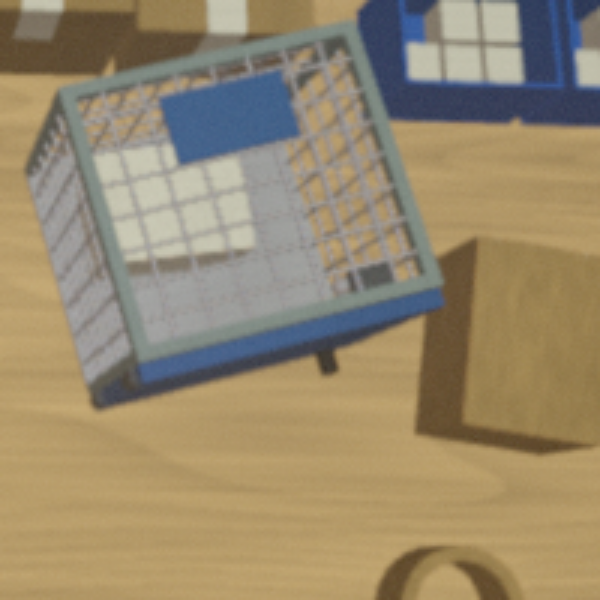

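View pics/top3.png

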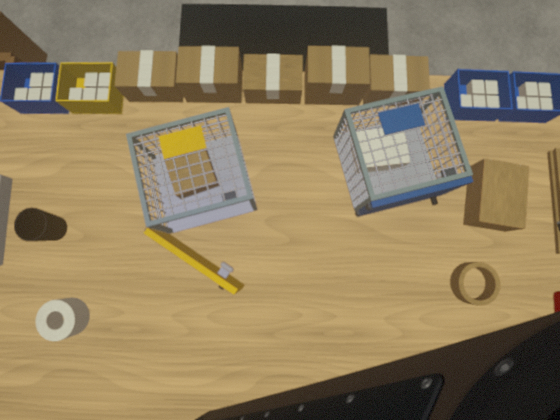

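The blue door sits flush and parallel along the cage front, from (137,372) to (443,297) in the crop. It stayed shut after the tool left. The yellow door is unchanged, from (148,231) to (240,290) in the full view, and the robot is clear of everything.

```bash
python3 -c "
from cell import order
print(order.close_job())"
```

```text
the job is handed in; nothing more can be done
None
```

The blue door is shut on its catch and stayed shut after the tool backed off; the yellow door was not touched and still stands open, and the job is handed in at about 9 s.

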